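Close the casting clamp on a plaster mould

TASK

Close the casting clamp on the two-part plaster mould: squeeze the lever to the wooden grip, keep it squeezed while you slide the jaw up until the two halves are shut and tight against the head, then let the catch drop into a notch that leaves the jaw's springs about half closed. Do not haul on the jaw while its catch is in a notch, never drive the springs solid, and leave the other things on the bench where they are.

Things in the scene. Friction and masses are not known exactly. Their poses are not given: they have to be found in the camera images.
- clamp: Casting clamp bolted to the bench: two aluminium rails 460 mm long, 170 mm wide over its feet, never moves. Origin on the bench under the middle; x level along the rails from the jaw to the head. The mould stands on the rails, 44 mm up, between side lips. At the head a fixed screw foot, 76 x 66 mm, faces the jaw 110 to 179 mm along x, as its screw was left: not measured, met by feel.
- jaw (a joint): How far the jaw frame has slid along the clamp's +x towards the head, m: 0 slid right back (the start, catch in the first notch), 0.14 the other end. With the catch lifted it slides against 1.5 N of friction plus 100 N per m/s of drag; with the catch down the square notch holds it both ways.
- lever (a joint): Turn of the squeeze lever, rad: 0 released, catch fully down in a notch; 0.145 squeezed right up, catch lifted 7 mm; below 0.11 the catch (5 mm deep) still meets the teeth; it stays at about 0.09 to 0.10 when the catch stands on top of a tooth. Sprung to return: about 4 N at the squeezing height at first, 8.5 N fully squeezed.
- grip (a point): Where to squeeze, 135 mm above the bench, on the jaw frame and travelling with it; axes as the clamp's. Wooden grip (fixed upright, 26 mm wide): outer face 22 mm to -x of this point. Steel lever blade (24 mm wide): outer face 22 mm to +x, coming in 13 mm when squeezed (pair 44 mm thick, then 31). Tops at 165 mm, clear down to 100 mm. Jaw bulkhead (top 112 mm) from 76 mm to +x.
- plate: Sprung aluminium pressure plate on the jaw's front, 76 wide x 66 high x 10 mm. Origin at the middle of its pressing face, x out of it towards the head; springs free, this face is 117 mm to +x of point grip. Two springs let it back into the frame up to 20 mm: 3 N to start, 1 N more per mm, 13 N half closed, 23 N at 20 mm, where they are solid.
- mould_near: Half of the plaster mould next to the jaw: 40 mm thick along x, 90 mm wide, 80 mm high, 0.3 kg, standing loose on the rails. Origin at the centre of its underside; its hollow face looks to its +x, towards the other half. At the start it stands 8 to 23 mm clear of the plate, and 5 to 30 mm from the other half.
- mould_far: The other half, next to the head, same size, hollow face to its -x. Shut, the halves' origins are 40 mm apart (80 mm thick together). Each takes about 1 to 3 N to push along the rails.
- catch: The squeeze lever's steel bell crank: the blade that is squeezed and, 50 mm ahead of it, the catch tooth that drops into the toothed bar. Origin on its pivot.
- rack: The clamp's toothed steel bar between the rails; origin and axes as the clamp. Its notches hold the jaw at 0, 8, 16 ... 136 mm of its travel (joint jaw), each with 1 mm of play either way. Under load the sprung jaw follows an opening hand back a few mm: the catch enters only once the lever is about 4 mm out, and if the jaw is by then short of a notch it settles in the one behind.
- mug_c (a point): Bystander: dark mug, 88 mm high; its middle.
- bowl_c (a point): Bystander: shallow bowl, 110 mm across, 45 mm high; its middle.
- scraper_c (a point): Bystander: scraper 210 mm long lying near the clamp; its middle.
- brush_c (a point): Bystander: brush 190 mm long lying near the clamp; its middle.
- bud_vase_c (a point): Bystander: small fired vase, 95 mm high; its middle.
- tool_jar_c (a point): Bystander: jar of modelling tools, 180 mm high in all; the middle of the jar.
- clay_lump_c (a point): Bystander: lump of clay, 75 x 55 x 42 mm; its middle.
Mind the look-alikes: they are no part of the job. What is shaped like the mould_far but green or turquoise is not meant. What is shaped like the mould_near but red is not meant.

How it is judged:
On the way, in this order (a step that is already met when the one before it is completed fails the run):
1. The lever is squeezed and the jaw frame has been slid off its first notch (value of joint lever above 0.1 rad and value of joint jaw above 0.012 m), for 0.1 s.
2. With the lever still squeezed, the jaw has shut the mould and presses on it with more than 7 N (value of joint lever above 0.1 rad and x of mould_far in the frame of mould_near below 0.0425 m and contact force between plate and mould_near above 7 N), for 0.1 s.
At the end, for the whole second after the job is handed in: The lever is let go and its catch is down in a notch (below 0.03 rad), the jaw stands still, the mould's halves are upright and shut (origins less than 42.5 mm apart), and the plate presses on the mould with 7.5 to 18.5 N (springs 4.5 to 15.5 of their 20 mm closed) (value of joint lever below 0.03 rad and velocity of joint jaw between -0.005 and 0.005 m/s and x of mould_far in the frame of mould_near below 0.0425 m and contact force between plate and mould_near between 7.5 and 18.5 N and angle between each of mould_near, mould_far's own z axis and vertical below 0.05 rad); the robot touches nothing.
It fails at once if The plate pressed the mould with more than 25 N (springs driven solid) (contact force between plate and mould_near above 25 N).
It fails at once if The jaw was hauled with more than 60 N against its catch in the toothed bar (contact force between catch and rack above 60 N).
It fails at once if A bystander was moved more than 20 mm (distance of any of mug_c, bowl_c, scraper_c, brush_c, bud_vase_c, tool_jar_c, clay_lump_c from where it was at the start of the episode above 0.02 m).
It also fails if it takes over 61 s, if anything falls off the work surface, if the arm or the gripper's body presses on something with over 40 N, if the wrist force passes 120 N, or if a joint passes its speed limit or range.

ROBOT

A 6-joint arm with a two-finger parallel gripper is mounted at the origin on the work surface. World frame = base frame: x ahead of the robot, y to its left, z up, the work surface at z = 0. Lengths are in m, angles in rad, forces in N, time in s.
With the tool pointing down it reaches from about 0.225 to 0.875 m from the base axis. Payload 3.4 kg.
Tool frame: the origin (TCP) lies at the very end of the fingers, on their centre line; the grasp point (between the pads) lies 19 mm behind it (manip.hold_point_z is the distance from the TCP to the grasp point, in m); z points along the fingers, x is the direction in which the jaws open and shut, and the axes are right-handed (so a half turn about z gives the same grasp; the last joint's range is limited). The gripper opens to 85 mm and grips with 20 to 120 N. Pads are 22 mm wide; open, the fingers measure 114 mm over their backs; the gripper's body (76 mm by 85 mm) begins 54 mm behind the grasp point. The pads swing forward as they close: fully open they stand 13 mm farther back than shut.
Start: joints at [1.159, 0.276, 1.505, -0, 1.361, -0.121], TCP at [0.165, 0.551, 0.231] pointing down, gripper open.
Joint ranges: [-2.89, 2.89], [-0.75, 2.08], [0.22, 2.7], [-1.18, 4.32], [0.11, 2.71], [-2.7, 2.7]. Speed limits (rad/s): [2.57, 2.57, 3.14, 3.14, 3.14, 3.14].

INTERFACE

Orientations are given as a unit quaternion [w, x, y, z].
In Python, from rig import manip gives the robot as it stands.
- The arm moves only by the tool apply_moves, never from a script. Its argument "commands" is one flat list of numbers, 6 for each row, row after row: the shift along the tool's x, y, z normalised to -1 to 1, where 1 is 0.03 m, then the turn, a rotation vector about the tool's x, y, z normalised to -1 to 1, where 1 is 0.15 rad. A call has 1 to 20 rows; each row shifts and turns the commanded pose from where the row before left it, along the tool's axes as they then stand; what a row does not reach is not made up. A row lasts 1/10 s, in which the tool goes at most 50 mm and 8.59 degrees, less where a joint would pass 70% of its speed; a pose out of reach is approached as far as the arm can. A call with a number of a shift or a turn outside -1 to 1 is refused whole. A call with a gripper value outside its range is refused whole. "jaw" is the opening, from -1 (shut) to 1 (fully open), set as the call begins (left out, the last holds). The fingers move at their own pace and stop on an object; "newtons" is the grip in N (left out, the last holds). Time passes only in rows, so rows that do not move let the fingers close. It gives the time, the measured TCP pose, the force and the opening at its end, in the units of the state.
- manip.get_state(): the state, without advancing time (a new reading comes with each control period).
- manip.get_image(name): name is "scene" or "top" or "wrist"; returns a dict with "frame" (420x560x3 uint8, red, green, blue), "fx", "fy", "cx", "cy" (pixels), "k1" (the pictures are not rectified: a ray, as slopes to the right and down, at radius r is drawn at 1 + k1 r^2 times it, then the intrinsics apply), "extrinsics" (4x4, takes a point from camera to world coordinates); the wrist camera has in their place "mount" (4x4, takes a point from camera to tool coordinates, whose origin is the TCP and whose axes are the tool frame's). Camera axes: x right, y up, looking along -z (the intrinsics and any distortion apply to the point x, -y, -z); pixel columns grow to the right and rows downward; lengths in m; the calibration is good to about 2 mm. A picture is of the moment at which its call begins: read the wrist's pose just before it. There is no depth.
- manip.sign_off(): hands the job in, once; it reports no verdict.
The state is a dict: "clock": time; "qpos": joint angles; "qd": joint speeds; "effort": joint torques, N m; "position": TCP position; "ee_rot": TCP orientation; "contact_force": force on the tool from outside, world axes, zero at the start; "moment": the same for the moment, N m; "width": finger opening in m.
Only numpy, scipy, OpenCV 4.12 (cv2) and the standard library are available. Lean on these libraries where they do the work, as an engineer would, in place of code of your own. Each camera call takes 0.05 s, during which the arm holds its last target. There are 200 camera calls.

## Working session

There is one attempt and no reset: what is moved stays moved. The work goes in short steps, Python scripts to look and compute and a tool call to move; the robot and the scene stay as the last step left them, time stands still between calls to the robot, and variables do not carry over. Pictures are saved under pics/ and viewed, about 8 in all and at most 12, crops included, and the job is handed in when it is done.

Besides the shell and the picture viewer there is one more tool, called after "Call:" by a JSON object that holds its "fn" and its "kwargs", one argument or row to a line. apply_moves: Moves the arm, as the interface text tells. Scaled input: -1 to 1 covers 0.03 m each way for a shift and 0.15 rad each way for a turn. Its arguments: {"type":"object","properties":{"commands":{"type":"array"},"jaw":{"type":"number"},"newtons":{"type":"number"}},"required":["commands"]}

```bash
mkdir -p pics; ls; python3 - <<'E'
from rig import manip
import cv2,numpy as np
s=manip.get_state();print({k:np.round(v,3) for k,v in s.items()})
for n in("scene","top"):
    d=manip.get_image(n);cv2.imwrite(f"pics/{n}0.png",d["frame"][:,:,::-1])
    np.savez(f"{n}0.npz",**d)
    print(n,{k:np.round(v,4).tolist() for k,v in d.items() if k!="frame"})
E
```

```text
pics
{'clock': np.float64(0.0), 'qpos': array([ 1.159,  0.277,  1.506, -0.   ,  1.361, -0.121]), 'qd': array([ 0.   ,  0.   ,  0.002, -0.001,  0.001,  0.   ]), 'effort': array([-0.0000e+00, -4.1677e+01, -2.4581e+01, -0.0000e+00,  1.1000e-02,
       -0.0000e+00]), 'position': array([0.165, 0.55 , 0.23 ]), 'ee_rot': array([ 0.   ,  0.802,  0.597, -0.001]), 'contact_force': array([1.049, 0.287, 0.294]), 'moment': array([0.03 , 0.009, 0.002]), 'width': np.float64(0.085)}
scene {'fx': 461.2868, 'fy': 461.2868, 'cx': 279.9929, 'cy': 209.6249, 'k1': -0.0943, 'extrinsics': [[-0.52, -0.7178, 0.463, 1.0267], [0.854, -0.4469, 0.2663, 0.2711], [0.0158, 0.5339, 0.8454, 1.0196], [0.0, 0.0, 0.0, 1.0]]}
top {'fx': 389.6552, 'fy': 389.6552, 'cx': 274.6563, 'cy': 217.4048, 'k1': -0.0532, 'extrinsics': [[0.001, 0.979, -0.2038, 0.3419], [-1.0, 0.0001, -0.0043, -0.0045], [-0.0042, 0.2038, 0.979, 1.0569], [0.0, 0.0, 0.0, 1.0]]}
```

View pics/scene0.png

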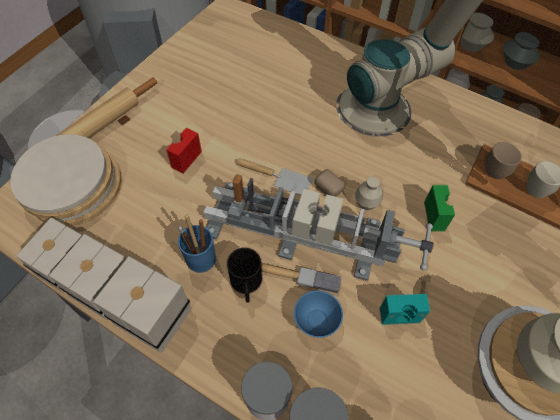

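View pics/top0.png

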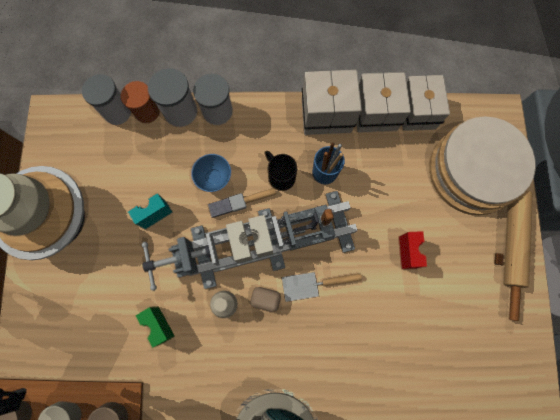

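The clamp runs from the brown grip (top 326,216; scene 238,187) to the screw head on the left (top 180,258; scene 380,240). Cream mould halves stand between them. The green, turquoise and red blocks are decoys. I'll enlarge the clamp.

```bash
python3 - <<'E'
import cv2
a=cv2.imread("pics/scene0.png")[160:285,190:440];b=cv2.imread("pics/top0.png")[190:290,140:365]
cv2.imwrite("pics/sc.png",cv2.resize(a,None,fx=3.2,fy=3.2,interpolation=cv2.INTER_CUBIC))
cv2.imwrite("pics/tc.png",cv2.resize(b,None,fx=3.5,fy=3.5,interpolation=cv2.INTER_CUBIC))
E
```

```text
(no output)
```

View pics/sc.png

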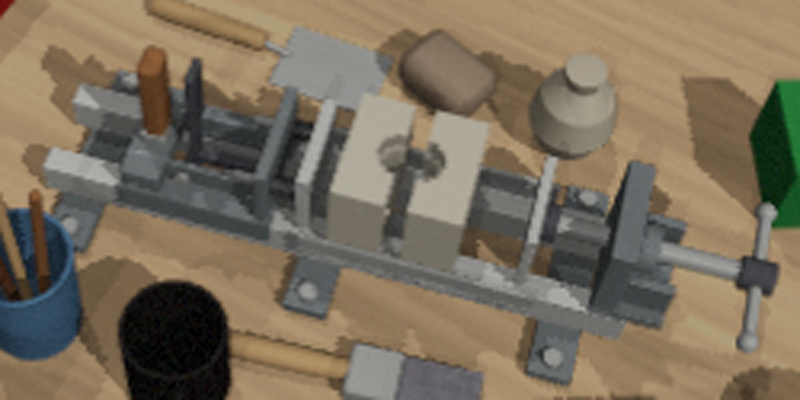

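View pics/tc.png

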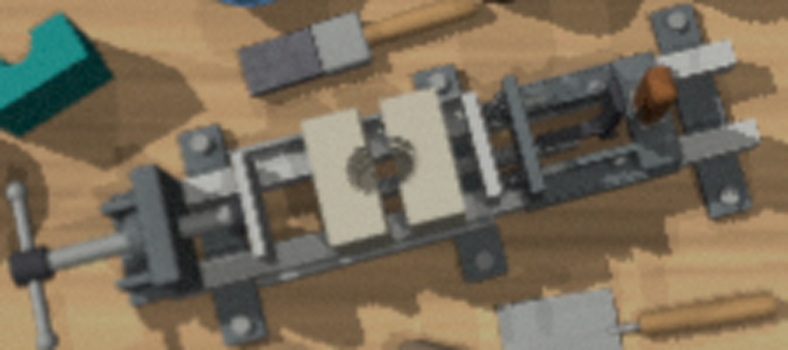

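```bash
cat > h.py <<'E'
import numpy as np,cv2
def load(n): return dict(np.load(n+".npz"))
def ray(d,u,v,E=None):
    a=np.array([(u-d["cx"])/d["fx"],(v-d["cy"])/d["fy"]]);p=a.copy()
    for _ in range(10): p=a/(1+d["k1"]*(p@p))
    E=d["extrinsics"] if E is None else E
    return E[:3,3],E[:3,:3]@np.array([p[0],-p[1],-1])
def atz(d,u,v,z,E=None):
    o,r=ray(d,u,v,E);return o+r*(z-o[2])/r[2]
def proj(d,P,E=None):
    E=d["extrinsics"] if E is None else E
    c=(np.asarray(P)-E[:3,3])@E[:3,:3];p=np.array([c[0],-c[1]])/-c[2];p=p*(1+d["k1"]*(p@p))
    return np.array([d["fx"]*p[0]+d["cx"],d["fy"]*p[1]+d["cy"]])
E
python3 - <<'E'
from h import *
T=load("top0");S=load("scene0")
t=lambda u,v,z:atz(T,140+u/3.5,190+v/3.5,z).round(4)
s=lambda u,v,z:atz(S,190+u/3.2,160+v/3.2,z).round(4)
print("bolts");B=[t(*p,.012) for p in[(677,20),(730,197),(443,82),(485,260),(201,143),(240,326)]]
for b in B:print(b)
c=np.mean(B,0);v=(B[4]+B[5]-B[0]-B[1])[:2];print("centre",c,"yaw",np.arctan2(v[1],v[0]))
print("scene bolts",s(307,290,.012),s(552,355,.012),s(70,225,.012))
print("near",[t(*p,.124) for p in[(380,98),(436,88),(466,212),(410,228)]], s(365,98,.124),s(412,103,.124),s(330,185,.124),s(385,195,.124))
print("far",[t(*p,.124) for p in[(303,122),(357,107),(388,232),(331,248)]], s(435,115,.124),s(487,125,.124),s(405,200,.124),s(460,210,.124))
print("grip top",t(657,75,.165),s(154,53,.165));print("lever top s",s(194,62,.165))
E
```

```text
bolts
[ 0.6209 -0.1629  0.012 ]
[ 0.4798 -0.1997  0.012 ]
[0.5706 0.0222 0.012 ]
[ 0.4314 -0.0106  0.012 ]
[0.5219 0.2107 0.012 ]
[0.3811 0.1754 0.012 ]
centre [0.50095 0.00585 0.012  ] yaw 1.828961382981186
scene bolts [0.5687 0.0279 0.012 ] [0.5189 0.2126 0.012 ] [ 0.6179 -0.1595  0.012 ]
near [array([0.5346, 0.0634, 0.124 ]), array([0.5418, 0.0243, 0.124 ]), array([0.4547, 0.0031, 0.124 ]), array([0.4436, 0.0415, 0.124 ])] [0.4609 0.0097 0.124 ] [0.4464 0.0414 0.124 ] [0.5393 0.0259 0.124 ] [0.5259 0.0632 0.124 ]
far [array([0.5175, 0.1168, 0.124 ]), array([0.5282, 0.0793, 0.124 ]), array([0.4409, 0.0565, 0.124 ]), array([0.4299, 0.0954, 0.124 ])] [0.4468 0.0609 0.124 ] [0.4344 0.0975 0.124 ] [0.522  0.0772 0.124 ] [0.5086 0.1142 0.124 ]
grip top [ 0.5419 -0.1251  0.165 ] [ 0.5329 -0.1262  0.165 ]
lever top s [ 0.5244 -0.0975  0.165 ]
```

Call:
{"fn": "apply_moves", "kwargs": {
  "commands": [0,0,0,0,0,-0.91,0,0,0,0,0,-0.91,0,0,0,0,0,-0.91,0,0,0,0,0,-0.91,-0.98,0.247,0,0,0,0,-0.98,0.247,0,0,0,0,-0.98,0.247,0,0,0,0,-0.98,0.247,0,0,0,0,-0.98,0.247,0,0,0,0,-0.98,0.247,0,0,0,0,-0.98,0.247,0,0,0,0,-0.98,0.247,0,0,0,0,-0.98,0.247,0,0,0,0,-0.98,0.247,0,0,0,0,-0.98,0.247,0,0,0,0,-0.98,0.247,0,0,0,0,-0.98,0.247,0,0,0,0,-0.98,0.247,0,0,0,0,-0.98,0.247,0,0,0,0,-0.98,0.247,0,0,0,0],
  "jaw": 1,
  "newtons": 40
}}

```text
clock: 2.1
position: [0.3985, 0.1245, 0.2311]
ee_rot: [-0.0, 0.611, 0.791, -0.0]
contact_force: [0.5, -0.1, -0.5]
width: 0.0851
```

Call:
{"fn": "apply_moves", "kwargs": {
  "commands": [-0.98,0.247,0,0,0,0,-0.98,0.247,0,0,0,0,-0.98,0.247,0,0,0,0,-0.98,0.247,0,0,0,0,-0.98,0.247,0,0,0,0,-0.98,0.247,0,0,0,0,-0.98,0.247,0,0,0,0,-0.98,0.247,0,0,0,0,-0.98,0.247,0,0,0,0,0,0,0,0,0,0,0,0,0,0,0,0,0,0,0,0,0,0]
}}

```text
clock: 3.3
position: [0.5289, -0.1127, 0.2309]
ee_rot: [-0.001, 0.611, 0.791, 0.0]
contact_force: [-0.7, 0.6, -0.7]
width: 0.0853
```

```bash
python3 - <<'E'
from rig import manip
import cv2,numpy as np
s=manip.get_state();print({k:np.round(v,4) for k,v in s.items()})
d=manip.get_image("wrist");np.savez("w1.npz",pos=s["position"],rot=s["ee_rot"],**d)
print(d["mount"].round(3))
cv2.imwrite("pics/w1.png",cv2.resize(d["frame"][:,:,::-1],None,fx=1.4,fy=1.4,interpolation=cv2.INTER_CUBIC))
E
```

```text
{'clock': np.float64(3.3), 'qpos': array([-3.3900e-01,  2.2540e-01,  1.5762e+00,  6.0000e-04,  1.3415e+00,
       -2.1655e+00]), 'qd': array([ 0.0111, -0.0095,  0.0022, -0.0003, -0.0022, -0.0007]), 'effort': array([-4.46600e-01, -3.79039e+01, -2.45633e+01, -2.88000e-02,
       -3.01000e-02,  1.20000e-03]), 'position': array([ 0.5289, -0.1127,  0.2309]), 'ee_rot': array([-0.0008,  0.6112,  0.7915,  0.    ]), 'contact_force': array([-0.7059,  0.5971, -0.7059]), 'moment': array([ 0.0124, -0.0283, -0.002 ]), 'width': np.float64(0.0853)}
[[ 1.     0.     0.001  0.   ]
 [ 0.    -0.958 -0.287 -0.074]
 [ 0.001  0.287 -0.958 -0.142]
 [ 0.     0.     0.     1.   ]]
```

View pics/w1.png

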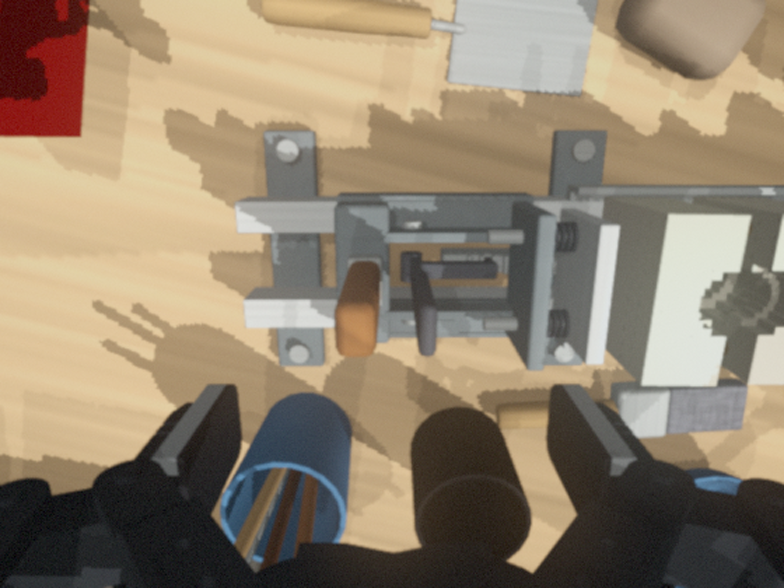

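```bash
python3 - <<'E'
from h import *
from scipy.spatial.transform import Rotation as R
d=load("w1");q=d["rot"];M=np.eye(4);M[:3,:3]=R.from_quat([*q[1:],q[0]]).as_matrix();M[:3,3]=d["pos"];E=M@d["mount"]
x=np.array([np.cos(1.827),np.sin(1.827),0])
def t(n,u,v,z):
    p=atz(d,u/1.4,v/1.4,z,E);print(n,p.round(4),"tool",(M[:3,:3].T@(p-d["pos"])).round(4)[:2])
print("toolx",M[:3,0].round(3))
t("grip L",336,340,.165);t("grip R",376,340,.165);t("lev L",419,345,.165);t("lev R",436,345,.165)
t("grip front",357,354,.165);t("lev front",428,354,.165);t("lev back?",425,310,.165)
t("plate R top",604,362,.110);t("plate back top R",617,225,.110)
t("near L bot",640,386,.124);t("near L top",669,213,.124);t("near R top",750,213,.124);t("far L",749,383,.124);t("nearRbot",720,386,.124)
t("bolt1",288,150,.012);t("bolt2",298,354,.012);t("bolt3",584,150,.012)
T=load("top0")
for p in[(232,152),(243,150),(258,256),(270,253)]:
    P=atz(T,140+p[0]/3.5,190+p[1]/3.5,.11);print("foot",P.round(4),(M[:3,:3].T@(P-d["pos"])).round(4)[:2])
E
```

```text
toolx [-0.253  0.968  0.001]
grip L [ 0.5434 -0.134   0.165 ] tool [-0.0244  0.0087]
grip R [ 0.5391 -0.1176  0.165 ] tool [-0.0073  0.0087]
lev L [ 0.5367 -0.0993  0.165 ] tool [0.011 0.011]
lev R [ 0.5349 -0.0922  0.165 ] tool [0.0182 0.011 ]
grip front [ 0.5474 -0.1239  0.165 ] tool [-0.0155  0.0151]
lev front [ 0.5397 -0.0944  0.165 ] tool [0.0149 0.0151]
lev back? [ 0.5209 -0.101   0.165 ] tool [ 0.0133 -0.0047]
plate R top [0.5417 0.0098 0.11  ] tool [0.1151 0.0435]
plate back top R [ 0.4695 -0.0112  0.11  ] tool [ 0.1131 -0.0317]
near L bot [0.5454 0.0257 0.124 ] tool [0.1297 0.051 ]
near L top [0.4572 0.0045 0.124 ] tool [ 0.1314 -0.0397]
near R top [0.4472 0.0423 0.124 ] tool [ 0.1705 -0.0398]
far L [0.5293 0.0813 0.124 ] tool [0.1875 0.0495]
nearRbot [0.5348 0.067  0.124 ] tool [0.1723 0.0512]
bolt1 [ 0.4823 -0.1971  0.012 ] tool [-0.0701 -0.0662]
bolt2 [ 0.6243 -0.161   0.012 ] tool [-0.0711  0.0803]
bolt3 [ 0.4324 -0.0063  0.012 ] tool [ 0.1271 -0.0663]
foot [0.4986 0.1683 0.11  ] [0.2794 0.0418]
foot [0.5001 0.1605 0.11  ] [0.2715 0.0413]
foot [0.4255 0.1476 0.11  ] [ 0.2778 -0.0341]
foot [0.4276 0.1393 0.11  ] [ 0.2693 -0.0342]
```

Wrist view: wood top at (336–376, 340), lever top at (419–436, 345), plate edge at (604–617) and the mould halves from 640–750. The measured pair is 43 mm thick (should be 44). The plate face is 117 mm from the pair's centre, as specified. Gaps are about 16.5, 16 and 42 mm, so the mould should be tight at about 75 mm of jaw travel. I'll place the gripper 6.5 mm towards the wood so that closing moves only the lever.

Call:
{"fn": "apply_moves", "kwargs": {
  "commands": [-0.317,0.2,0,0,0,0,0,0,0.767,0,0,0,0,0,0.767,0,0,0,0,0,0.767,0,0,0,0,0,0.767,0,0,0,0,0,0.767,0,0,0,0,0,0,0,0,0,0,0,0,0,0,0,0,0,0,0,0,0]
}}

```text
clock: 4.25
position: [0.5391, -0.1216, 0.1177]
ee_rot: [0.001, 0.611, 0.791, 0.0]
contact_force: [0.6, 0.8, 0.2]
width: 0.0855
```

```bash
python3 - <<'E'
from rig import manip
import cv2,numpy as np
s=manip.get_state();print({k:np.round(v,4) for k,v in s.items()})
d=manip.get_image("wrist");np.savez("w2.npz",pos=s["position"],rot=s["ee_rot"],**d)
cv2.imwrite("pics/w2.png",cv2.resize(d["frame"][:,:,::-1],None,fx=1.4,fy=1.4,interpolation=cv2.INTER_CUBIC))
E
```

```text
{'clock': np.float64(4.25), 'qpos': array([-3.4770e-01,  3.2900e-01,  1.7292e+00,  1.0000e-04,  1.0805e+00,
       -2.1741e+00]), 'qd': array([-0.0005, -0.0083, -0.0007,  0.0018, -0.0025, -0.0007]), 'effort': array([ 1.05000e-02, -4.07472e+01, -2.07812e+01,  1.00000e-04,
        2.35000e-02, -6.00000e-04]), 'position': array([ 0.5391, -0.1216,  0.1177]), 'ee_rot': array([1.400e-03, 6.113e-01, 7.914e-01, 5.000e-04]), 'contact_force': array([0.5931, 0.8456, 0.2216]), 'moment': array([ 0.0403, -0.0618, -0.0027]), 'width': np.float64(0.0855)}
```

View pics/w2.png

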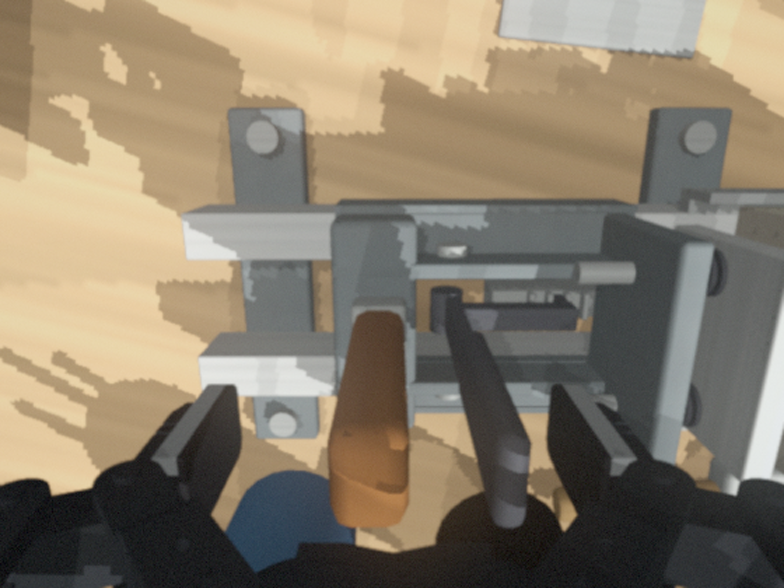

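The fingers straddle the pair, with the lever's outer edge at about (526, 440), +29 mm from centre, and the wood's outer edge at (330, 500), −15 mm. Squeezing now.

Call:
{"fn": "apply_moves", "kwargs": {
  "commands": [0,0,0,0,0,0,0,0,0,0,0,0,0,0,0,0,0,0,0,0,0,0,0,0],
  "jaw": 0.1,
  "newtons": 25
}}

```text
clock: 4.7
position: [0.5373, -0.1188, 0.1169]
ee_rot: [-0.002, 0.612, 0.791, 0.002]
contact_force: [-0.7, 6.1, 4.8]
width: 0.0469
```

Call:
{"fn": "apply_moves", "kwargs": {
  "commands": [0,0,0,0,0,0,0,0,0,0,0,0,0,0,0,0,0,0,0,0,0,0,0,0,0,0,0,0,0,0],
  "jaw": -1
}}

```text
clock: 5.2
position: [0.5376, -0.1203, 0.1173]
ee_rot: [-0.001, 0.612, 0.791, 0.001]
contact_force: [-1.6, 0.8, 6.9]
width: 0.0319
```

```bash
cat > st.py <<'E'
from rig import manip
import numpy as np
s=manip.get_state();x=np.array([-.2535,.9673,0])
print("t",s["clock"].round(2),"xs",round(float((s["position"]-[.5391,-.1216,.1177])@x)*1000,2),"mm Fx",round(float(s["contact_force"]@x),2),"F",s["contact_force"].round(2),"w",round(float(s["width"])*1000,2),"z",s["position"][2].round(4))
E
python3 st.py
```

```text
Traceback (most recent call last):
  File "st.py", line 4, in <module>
    print("t",s["clock"].round(2),"xs",round(float((s["position"]-[.5391,-.1216,.1177])@x)*1000,2),"mm Fx",round(float(s["contact_force"]@x),2),"F",s["contact_force"].round(2),"w",round(float(s["width"])*1000,2),"z",s["position"][2].round(4))
              ^^^^^^^^^^^^^^^^
AttributeError: 'float' object has no attribute 'round'
```

```bash
sed -i 's/s\["clock"\].round(2)/s["clock"]/' st.py; python3 st.py
```

```text
t 5.2 xs 1.59 mm Fx 1.16 F [-1.57  0.79  6.85] w 31.94 z 0.1173
```

Call:
{"fn": "apply_moves", "kwargs": {
  "commands": [-0.1,0,0,0,0,0,-0.1,0,0,0,0,0,0,0,0,0,0,0,0,0,0,0,0,0]
}}

```text
clock: 5.6
position: [0.5376, -0.1205, 0.1174]
ee_rot: [-0.005, 0.612, 0.791, 0.004]
contact_force: [-3.0, 16.2, 11.8]
width: 0.0313
```

```bash
python3 st.py
```

```text
t 5.6 xs 1.42 mm Fx 16.39 F [-2.96 16.17 11.84] w 31.3 z 0.1174
```

The back stop is at xs ≈ 1.5 mm, so that is jaw zero. Width is 31.3 mm, so the lever is fully squeezed. Sliding up.

Call:
{"fn": "apply_moves", "kwargs": {
  "commands": [0.1,0,0,0,0,0,0.1,0,0,0,0,0,0.1,0,0,0,0,0,0.1,0,0,0,0,0,0.1,0,0,0,0,0,0.1,0,0,0,0,0,0.1,0,0,0,0,0,0.1,0,0,0,0,0,0.1,0,0,0,0,0,0.1,0,0,0,0,0]
}}

```text
clock: 6.6
position: [0.5321, -0.0995, 0.1173]
ee_rot: [0.001, 0.612, 0.791, -0.001]
contact_force: [-0.5, -6.0, 5.7]
width: 0.0316
```

```bash
python3 st.py
```

```text
t 6.6 xs 23.11 mm Fx -5.72 F [-0.48 -6.04  5.68] w 31.55 z 0.1173
```

Call:
{"fn": "apply_moves", "kwargs": {
  "commands": [0.1,0,0,0,0,0,0.1,0,0,0,0,0,0.1,0,0,0,0,0,0.1,0,0,0,0,0,0.1,0,0,0,0,0,0.1,0,0,0,0,0,0.1,0,0,0,0,0,0.1,0,0,0,0,0,0.1,0,0,0,0,0,0,0,0,0,0,0]
}}

```text
clock: 7.6
position: [0.5252, -0.0733, 0.1172]
ee_rot: [0.001, 0.612, 0.791, -0.0]
contact_force: [-0.1, -5.5, 5.9]
width: 0.0314
```

```bash
python3 st.py
```

```text
t 7.6 xs 50.24 mm Fx -5.3 F [-0.07 -5.5   5.86] w 31.44 z 0.1172
```

Call:
{"fn": "apply_moves", "kwargs": {
  "commands": [0.1,0,0,0,0,0,0.1,0,0,0,0,0,0.1,0,0,0,0,0,0.1,0,0,0,0,0,0.1,0,0,0,0,0,0.1,0,0,0,0,0,0,0,0,0,0,0,0,0,0,0,0,0]
}}

```text
clock: 8.4
position: [0.5206, -0.0557, 0.1173]
ee_rot: [0.001, 0.612, 0.791, -0.0]
contact_force: [-0.9, -6.0, 6.0]
width: 0.0315
```

```bash
python3 st.py
```

```text
t 8.4 xs 68.43 mm Fx -5.55 F [-0.92 -5.98  6.  ] w 31.52 z 0.1173
```

Call:
{"fn": "apply_moves", "kwargs": {
  "commands": [0.1,0,0,0,0,0,0.1,0,0,0,0,0,0,0,0,0,0,0,0,0,0,0,0,0]
}}

```text
clock: 8.8
position: [0.5191, -0.0499, 0.1173]
ee_rot: [0.001, 0.612, 0.791, -0.0]
contact_force: [-1.3, -6.9, 6.8]
width: 0.0316
```

```bash
python3 st.py
```

```text
t 8.8 xs 74.43 mm Fx -6.35 F [-1.33 -6.91  6.84] w 31.57 z 0.1173
```

Call:
{"fn": "apply_moves", "kwargs": {
  "commands": [0.1,0,0,0,0,0,0,0,0,0,0,0,0,0,0,0,0,0]
}}

```text
clock: 9.1
position: [0.5183, -0.0469, 0.1173]
ee_rot: [0.001, 0.612, 0.791, -0.0]
contact_force: [-1.5, -5.9, 6.7]
width: 0.0311
```

```bash
python3 st.py
```

```text
t 9.1 xs 77.52 mm Fx -5.38 F [-1.47 -5.95  6.66] w 31.05 z 0.1173
```

Call:
{"fn": "apply_moves", "kwargs": {
  "commands": [0.1,0,0,0,0,0,0,0,0,0,0,0,0,0,0,0,0,0]
}}

```text
clock: 9.4
position: [0.5175, -0.044, 0.1173]
ee_rot: [0.001, 0.612, 0.791, -0.0]
contact_force: [-1.3, -5.7, 5.9]
width: 0.0316
```

```bash
python3 st.py
```

```text
t 9.4 xs 80.53 mm Fx -5.22 F [-1.29 -5.73  5.9 ] w 31.59 z 0.1173
```

Call:
{"fn": "apply_moves", "kwargs": {
  "commands": [0.1,0,0,0,0,0,0,0,0,0,0,0,0,0,0,0,0,0]
}}

```text
clock: 9.7
position: [0.5169, -0.0415, 0.1173]
ee_rot: [0.001, 0.612, 0.791, -0.001]
contact_force: [-1.4, -6.5, 5.5]
width: 0.0316
```

```bash
python3 st.py
```

```text
t 9.7 xs 83.09 mm Fx -5.9 F [-1.37 -6.46  5.51] w 31.64 z 0.1173
```

Call:
{"fn": "apply_moves", "kwargs": {
  "commands": [0.1,0,0,0,0,0,0,0,0,0,0,0,0,0,0,0,0,0]
}}

```text
clock: 10.0
position: [0.5163, -0.0393, 0.1173]
ee_rot: [0.001, 0.612, 0.791, -0.001]
contact_force: [-1.0, -8.7, 6.0]
width: 0.0315
```

```bash
python3 st.py
```

```text
t 10.0 xs 85.37 mm Fx -8.18 F [-1.   -8.72  5.96] w 31.54 z 0.1173
```

Past xs ≈ 82.8 the force rises at about 1 N/mm, so the halves are shut on the head. The springs begin at jaw ≈ 80.5 mm. That makes the 88 mm notch the target (about 7–8 mm compressed); the 96 mm notch would be too tight. I'll overshoot to about 91.5 mm, then open slowly.

Call:
{"fn": "apply_moves", "kwargs": {
  "commands": [0.08,0,0,0,0,0,0.08,0,0,0,0,0,0.08,0,0,0,0,0,0,0,0,0,0,0,0,0,0,0,0,0]
}}

```text
clock: 10.5
position: [0.5149, -0.034, 0.1173]
ee_rot: [0.003, 0.611, 0.791, -0.002]
contact_force: [-0.6, -13.9, 3.6]
width: 0.0316
```

```bash
python3 st.py
```

```text
t 10.5 xs 90.81 mm Fx -13.27 F [ -0.57 -13.87   3.64] w 31.57 z 0.1173
```

Call:
{"fn": "apply_moves", "kwargs": {
  "commands": [0.07,0,0,0,0,0,0.06,0,0,0,0,0,0,0,0,0,0,0]
}}

```text
clock: 10.8
position: [0.5142, -0.0313, 0.1172]
ee_rot: [0.003, 0.611, 0.792, -0.003]
contact_force: [0.7, -17.9, 2.8]
width: 0.0314
```

```bash
python3 st.py
```

```text
t 10.8 xs 93.68 mm Fx -17.44 F [  0.66 -17.86   2.81] w 31.41 z 0.1172
```

Call:
{"fn": "apply_moves", "kwargs": {
  "commands": [0,0,0,0,0,0,0,0,0,0,0,0,0,0,0,0,0,0],
  "jaw": -0.2
}}

```text
clock: 11.1
position: [0.5142, -0.0312, 0.1171]
ee_rot: [0.004, 0.611, 0.792, -0.003]
contact_force: [0.1, -13.8, 1.2]
width: 0.0343
```

```bash
python3 st.py
```

```text
t 11.1 xs 93.78 mm Fx -13.42 F [  0.12 -13.84   1.23] w 34.28 z 0.1171
```

Call:
{"fn": "apply_moves", "kwargs": {
  "commands": [0,0,0,0,0,0,0,0,0,0,0,0,0,0,0,0,0,0],
  "jaw": -0.14
}}

```text
clock: 11.4
position: [0.5142, -0.0307, 0.1169]
ee_rot: [0.003, 0.611, 0.792, -0.002]
contact_force: [0.3, -12.2, 0.6]
width: 0.0369
```

```bash
python3 st.py
```

```text
t 11.4 xs 94.27 mm Fx -11.92 F [  0.3  -12.25   0.64] w 36.9 z 0.1169
```

Call:
{"fn": "apply_moves", "kwargs": {
  "commands": [0,0,0,0,0,0,0,0,0,0,0,0,0,0,0,0,0,0],
  "jaw": -0.08
}}

```text
clock: 11.7
position: [0.5143, -0.031, 0.1166]
ee_rot: [0.004, 0.611, 0.792, -0.003]
contact_force: [0.1, -13.5, -0.7]
width: 0.0393
```

```bash
python3 st.py
```

```text
t 11.7 xs 93.88 mm Fx -13.06 F [  0.08 -13.48  -0.69] w 39.29 z 0.1166
```

Call:
{"fn": "apply_moves", "kwargs": {
  "commands": [0,0,0,0,0,0,0,0,0,0,0,0,0,0,0,0,0,0],
  "jaw": 0.0
}}

```text
clock: 12.0
position: [0.5141, -0.0302, 0.1162]
ee_rot: [0.003, 0.611, 0.792, -0.002]
contact_force: [1.1, -11.0, -3.1]
width: 0.0427
```

```bash
python3 st.py
```

```text
t 12.0 xs 94.8 mm Fx -10.92 F [  1.14 -10.99  -3.07] w 42.68 z 0.1162
```

Call:
{"fn": "apply_moves", "kwargs": {
  "commands": [0,0,0,0,0,0,0,0,0,0,0,0,0,0,0,0,0,0],
  "jaw": 0.15
}}

```text
clock: 12.3
position: [0.5135, -0.0281, 0.1161]
ee_rot: [0.001, 0.611, 0.792, -0.001]
contact_force: [1.9, -6.7, -2.8]
width: 0.0491
```

```bash
python3 st.py
```

```text
t 12.3 xs 96.9 mm Fx -7.0 F [ 1.89 -6.74 -2.81] w 49.1 z 0.1161
```

Call:
{"fn": "apply_moves", "kwargs": {
  "commands": [0,0,0,0,0,0,0,0,0,0,0,0,0,0,0,0,0,0,0,0,0,0,0,0],
  "jaw": 1
}}

```text
clock: 12.7
position: [0.5131, -0.026, 0.1164]
ee_rot: [-0.0, 0.611, 0.791, 0.0]
contact_force: [-1.1, -0.1, -0.6]
width: 0.0853
```

```bash
python3 st.py; python3 - <<'E'
from rig import manip
import cv2,numpy as np
s=manip.get_state()
d=manip.get_image("wrist");np.savez("w3.npz",pos=s["position"],rot=s["ee_rot"],**d)
cv2.imwrite("pics/w3.png",cv2.resize(d["frame"][:,:,::-1],None,fx=1.4,fy=1.4,interpolation=cv2.INTER_CUBIC))
E
```

```text
t 12.7 xs 99.08 mm Fx 0.23 F [-1.11 -0.06 -0.59] w 85.3 z 0.1164
```

View pics/w3.png

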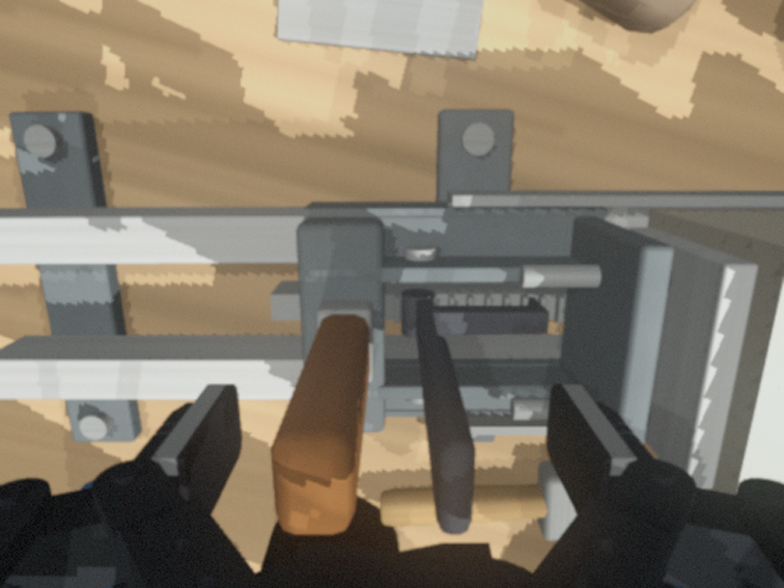

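The wood's outer edge is at 276 and the lever's at 472. That is 196 px, as before squeezing, so the lever is fully released. The shift gives jaw ≈ 87 mm, which is the 88 notch at its rear play. Lifting clear.

Call:
{"fn": "apply_moves", "kwargs": {
  "commands": [0,0,-0.7,0,0,0,0,0,-0.9,0,0,0,0,0,-0.9,0,0,0,0,0,-0.9,0,0,0,0,0,-0.9,0,0,0,0,0,-0.5,0,0,0,0,0,0,0,0,0,0,0,0,0,0,0]
}}

```text
clock: 13.55
position: [0.5128, -0.0261, 0.2598]
ee_rot: [-0.0, 0.611, 0.791, 0.0]
contact_force: [0.1, 0.9, -0.3]
width: 0.0857
```

```bash
python3 st.py; python3 - <<'E'
from rig import manip
import cv2,numpy as np
s=manip.get_state()
d=manip.get_image("wrist");np.savez("w4.npz",pos=s["position"],rot=s["ee_rot"],**d)
e=manip.get_image("scene")["frame"];cv2.imwrite("pics/s4.png",e[:,:,::-1])
a=cv2.resize(d["frame"],(400,300));b=cv2.resize(e[140:320,170:450],(800,514),interpolation=cv2.INTER_CUBIC)
cv2.imwrite("pics/w4.png",cv2.resize(d["frame"][:,:,::-1],None,fx=1.4,fy=1.4,interpolation=cv2.INTER_CUBIC))
cv2.imwrite("pics/s4c.png",b[:,:,::-1])
E
```

```text
t 13.55 xs 99.03 mm Fx 0.84 F [ 0.11  0.89 -0.32] w 85.74 z 0.2598
```

View pics/w4.png

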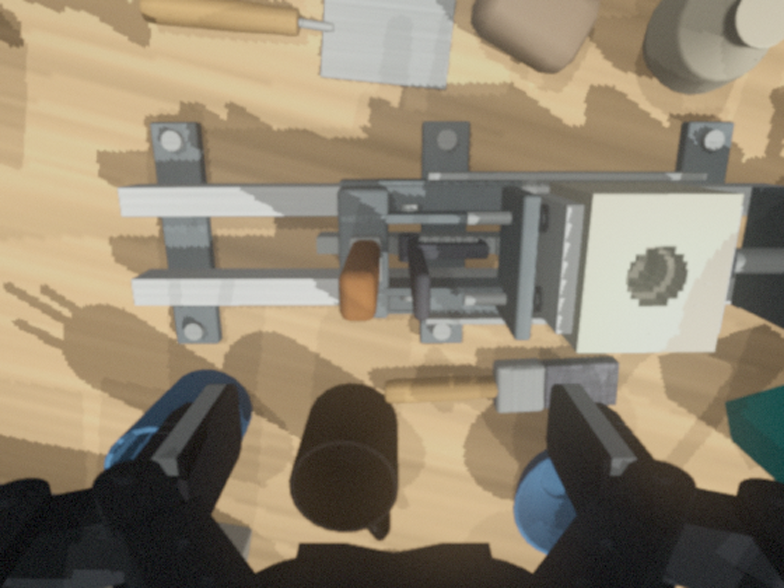

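View pics/s4c.png

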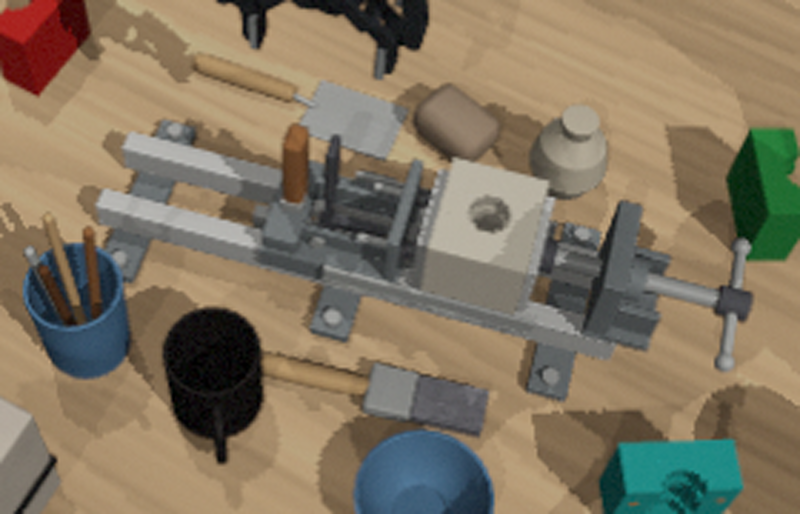

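The halves are shut with no seam gap, clamped between plate and foot. The lever is released and the bystanders are in place. Handing in.

```bash
python3 -c "
from rig import manip
print(manip.sign_off())"
```

```text
the job is handed in; nothing more can be done
None
```

I closed the clamp on the mould and handed the job in at about 14 s of the 61 s allowed; hand-in gives no verdict, so the result below rests on my own checks.

- **What I did:** I squeezed the lever fully and slid the jaw up with it held. The two halves met the head and the springs began to close at about 80.5 mm of travel. I went on to about 92 mm (about 17 N of push at the wrist), then let the lever out slowly so the catch dropped into the 88 mm notch.
- **Last checks:**
  - The lever is back at its full 44 mm spacing.
  - The jaw is at about 87 mm, the rear of that notch's play.
  - The halves look shut and upright, tight between plate and foot.
  - The gripper is clear, and no bystander looks moved.
- **What is less certain:** the final plate force was not measured directly. From travel and feel I put it at about 9.5–10.5 N (springs 6.5–7.5 mm closed). That is inside the 7.5–18.5 N window, but below the half-closed 13 N. The next notch (96 mm) would have been at or over the upper limit.
- **Disagreement:** the camera predicted the mould would be tight at about 75 mm of travel, but by feel it came at about 80.5 mm. I went by feel.

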